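Finish the pile of chocolate boxes and hold the stamp ready above it

ROBOT

A 6-joint arm with a two-finger parallel gripper is mounted at the origin on the work surface. World frame = base frame: x ahead of the robot, y to its left, z up, the work surface at z = 0. Lengths are in mm, angles in rad, forces in N, time in s.
With the tool pointing down it reaches from about 350 to 875 mm from the base axis. Payload 4.2 kg.
Tool frame: the origin (TCP) lies on the mounting face of the last link; the fingertips stand 173 mm ahead of it and the grasp point (between the pads) lies 155 mm ahead of it; z points along the fingers, y is the direction in which the jaws open and shut (so a half turn about z gives the same grasp; the last joint's range is limited). The gripper opens to 85 mm and grips with 20 to 120 N. Pads are 22 mm wide; open, the fingers measure 114 mm over their backs; the gripper's body (76 mm by 85 mm) begins 54 mm behind the grasp point. The pads swing forward as they close: fully open they stand 13 mm farther back than shut.
Start: joints at [1.48, 0.385, 0.008, 0, -1.194, -0.259], TCP at [214.161, 587.141, 404.712] pointing down, gripper open.
Joint ranges: [-3.14, 3.14], [-1.21, 2.06], [-1.07, 1.41], [-3.16, 2.05], [-2.99, -0.16], [-3.1, 3.1]. Speed limits (rad/s): [2.79, 2.79, 3.14, 3.14, 3.14, 3.14].

INTERFACE

Orientations are given as a unit quaternion [x, y, z, w].
In Python, from bench import arm gives the robot as it stands.
- The arm moves only by the shell command python3 -m jog 'ROWS' [OPENING]. ROWS is JSON, a list that holds one entry, the list of rows, each a list of 4 numbers: the shift along the tool's x, y, z in mm, then the turn about the tool's z in degrees. In form: [[[x, y, z, spin], ...]]. A call has exactly 5 rows; each row is the pose to reach, as a shift and turn from the pose measured when the call began, along the tool's axes at that moment; what a row does not reach only later rows make up. A row lasts 1/8 s, in which the tool goes at most 62.5 mm and 10.7 degrees, less where a joint would pass 70% of its speed; a pose out of reach is approached as far as the arm can. A call with a gripper value outside its range is refused whole. OPENING is the finger opening in mm, from 0 to 85.4, set as the call begins (- or left out, the last holds). The fingers move at their own pace and stop on an object; the grip force is fixed at half the most. Time passes only in rows, so rows that repeat a pose let the fingers close, or fill a call up. It gives the time, the measured TCP pose, the force and the opening at its end, in the units of the state.
- arm.read_state(): the state, without advancing time (a new reading comes with each control period).
- arm.get_image(name): name is "scene" or "top" or "wrist"; returns (picture, depth): 384x512x3 uint8, blue, green, red; 384x512 float32, mm along the optical axis (not along the pixel's ray), 0 where there is no reading.
- arm.camera_params(name): a dict with "mtx" (3x3 intrinsics, pixels), "k1" (the pictures are not rectified: a ray, as slopes to the right and down, at radius r is drawn at 1 + k1 r^2 times it, then the intrinsics apply), "R" (3x3) and "t" (3): a world point X has camera coordinates R X + t. Camera axes: x right, y down, z forward; pixel columns grow to the right and rows downward; lengths in mm; the calibration is good to about 2 mm. A picture is of the moment at which its call begins: read the wrist's pose just before it. camera_params takes no time and is no camera call; for the wrist camera it gives the pose at the moment of the call.
- arm.job_done(): hands the job in, once; it reports no verdict.
The state is a dict: "clock": time; "joints": joint angles; "joint_vel": joint speeds; "joint_efforts": joint torques, N m; "position": TCP position; "ee_rot": TCP orientation; "contact_force": force on the tool from outside, world axes, zero at the start; "wrist_torque": the same for the moment, N m; "gripper_width": finger opening in mm.
Only numpy, scipy, OpenCV 4.12 (cv2) and the standard library are available. Lean on these libraries where they do the work, as an engineer would, in place of code of your own. Each camera call takes 0.05 s, during which the arm holds its last target.

TASK

Complete the pile of chocolate boxes on the robot's left of the display crate: set the spare box of the same size gently and squarely on top of the two, leaving the pile where it stands. Then bring the oblong stamp across to the pile and finish while holding it still and upright about one centimetre above the middle of the top box, its long side along the box's long side, not touching the box, so that I can check the position before it is pressed. Do not touch the crate or its bars, and leave the small square box, the round stamp, the jars, the carton and the spool where they are.

Things in the scene. Friction and masses are not known exactly. Their poses are not given: they have to be found in the camera images.
- box_spare_center (a point): centre (14 mm above its underside) of the spare chocolate box: flat rigid cream box with a dark band across its middle, 120 long (its x) x 64 wide (its y) x 28 mm high, about 150 g, lying alone on the counter to the robot's right of the crate; it is to be the third of the pile
- box_mid_center (a point): centre (14 mm up) of the upper of the two boxes already piled, to the robot's left of the crate; same make and size as the spare box, axes likewise; its top is 56 mm above the counter
- box_low_center (a point): centre (14 mm up) of the lower box of that pile, same size, standing loose on the counter
- stamp_face (a point): centre of the underside of the oblong hand stamp: rubber foot 60 long (its x) x 36 wide (its y), foot 20 mm high, with an upright flat wooden handle 42 (x) x 22 (y) mm from 20 to 83 mm above the underside; z points up the handle; about 120 g; stands on its foot on the counter to the robot's right. Its x lies along the foot's long side; either way round is the same
- stamp_grip (a point): point on the axis of that stamp, 55 mm above its underside, within the flat handle (22 mm thick along y): where to grip it
- crate: fixed wooden display crate filled with upright chocolate bars, 300 long (x) x 75 wide (y) x 120 mm high to the top of the bars, standing between the pile and everything else; origin at the centre of its underside
- box_small: small box, not needed: 64 x 64 x 28 mm, same look as the others but square; origin at the centre of its underside
- round_stamp: round stamp, not needed: foot 46 mm across, 20 mm high, round handle, 83 mm high; origin at the centre of its underside
- jar_a: closed jar, 54 mm across, 76 mm high, beyond the pile; origin at the centre of its underside
- jar_b: a second such jar, 54 mm across, 76 mm high, beyond the pile and farther left; origin at the centre of its underside
- gift_carton: upright yellow gift carton, 50 (x) x 85 (y) x 130 mm high, at the right, beyond the stamps; origin at the centre of its underside
- spool: small ribbon spool lying flat, 40 mm across, 24 mm high, between the two stamps; origin at the centre of its underside
There are look-alikes about, which are no part of the job. What is shaped like the part that bears box_low_center but blue or orange is not meant.

How it is judged (in metres and radians):
On the way:
1. the spare box lies squarely on the two piled boxes, released (horizontal distance between box_spare_center and box_mid_center below 0.008 m and angle between the x axis of box_spare_center and the x axis of box_mid_center, either way round below 0.12 rad and z of box_spare_center in the frame of box_mid_center between 0.024 and 0.032 m and angle between box_spare_center's own z axis and vertical below 0.05 rad and horizontal distance between box_mid_center and box_low_center below 0.008 m and angle between the x axis of box_mid_center and the x axis of box_low_center, either way round below 0.12 rad and contact force between box_spare and the fingers below 0.1 N and linear speed of box_spare below 0.02 m/s), for 0.2 s.
At the end, for the whole second after the job is handed in: Square pile: each box within 8 mm and 0.12 rad of the one below, lowest moved under 25 mm, spare on top and released. Stamp held in the fingers, still, upright (0.08 rad), face 3 to 20 mm above the top box, within 8 mm of its centre and 0.12 rad of its long side, not touching (all of step 1 and z of box_mid_center in the frame of box_low_center between 0.024 and 0.032 m and distance of box_low_center from where it was at the start of the episode below 0.025 m and horizontal distance between stamp_face and box_spare_center below 0.008 m and angle between the x axis of stamp_face and the x axis of box_spare_center, either way round below 0.12 rad and angle between stamp_face's own z axis and vertical below 0.08 rad and z of stamp_face in the frame of box_spare_center between 0.017 and 0.034 m and contact force between stamp and box_spare below 0.05 N and contact force between stamp and the fingers above 1 N and linear speed of stamp below 0.02 m/s); the arm keeps its last pose, push and grip.
It fails at once if the display crate or its bars are touched (contact force between crate and anything else above 2 N).
It fails at once if a bystander is shifted by more than 20 mm or tipped over (distance of any of box_small, round_stamp, jar_a, jar_b, gift_carton, spool from where it was at the start of the episode above 0.02 m or angle between any of box_small, round_stamp, jar_a, jar_b, gift_carton, spool's own z axis and vertical above 0.4 rad).
It fails at once if the stamp touches a box of the pile (contact force between stamp and box_spare above 0.5 N or contact force between stamp and box_mid above 0.5 N or contact force between stamp and box_low above 0.5 N).
It fails at once if the box is dropped or pressed hard on the pile (over 40 N) (contact force between box_spare and box_mid above 40 N).
It also fails if it takes over 64 s, if anything falls off the work surface, if the arm or the gripper's body presses on something with over 40 N, if the wrist force passes 120 N, or if a joint passes its speed limit or range.

## Working session

There is one attempt and no reset: what is moved stays moved. The work goes in short steps, Python scripts to look and compute and a shell command to move; the robot and the scene stay as the last step left them, time stands still between calls to the robot, and variables do not carry over. Pictures are saved under pics/ and viewed, and the job is handed in when it is done.

```bash
ls; mkdir -p pics; python3 - <<'E'
from bench import arm
import cv2,numpy as np
s=arm.read_state();print(s)
for n in ["scene","top"]:
    im,d=arm.get_image(n);cv2.imwrite(f"pics/{n}0.png",im);np.save(f"{n}0.npy",d)
    p=arm.camera_params(n);print(n,{k:np.round(v,3).tolist() for k,v in p.items()})
E
```

```text
pics
{'clock': 0.0, 'joints': array([ 1.47956033e+00,  3.85560785e-01,  6.63281859e-03, -5.46077897e-04,
       -1.19400043e+00, -2.58585474e-01]), 'joint_vel': array([-0.00019793, -0.00034402, -0.00140744,  0.00123116, -0.00098251,
       -0.00095722]), 'joint_efforts': array([ 1.66938480e-04, -3.92296600e+01,  1.88400990e+01,  4.18633282e+00,
       -4.71272549e-03, -1.33527216e-07]), 'position': array([214.10516033, 586.96210797, 403.61436841]), 'ee_rot': array([ 9.84723950e-01, -1.74119328e-01, -1.63793572e-04,  1.08351480e-03]), 'contact_force': array([-0.08763384,  0.08352104,  0.20034129]), 'wrist_torque': array([0.02220874, 0.01162429, 0.02781946]), 'gripper_width': 85.52734011187437}
scene {'mtx': [[354.523, 0.0, 252.993], [0.0, 354.523, 192.049], [0.0, 0.0, 1.0]], 'k1': 0.002, 'R': [[0.511, 0.86, -0.006], [0.68, -0.408, -0.609], [-0.526, 0.307, -0.793]], 't': [-211.822, -299.934, 1441.545]}
top {'mtx': [[351.178, 0.0, 254.092], [0.0, 351.178, 187.378], [0.0, 0.0, 1.0]], 'k1': -0.085, 'R': [[-0.011, -1.0, 0.001], [-0.989, 0.011, -0.144], [0.144, -0.002, -0.99]], 't': [-46.666, 448.746, 1000.563]}
```

View pics/scene0.png

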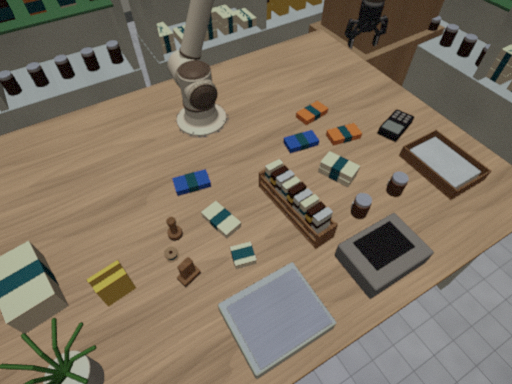

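View pics/top0.png

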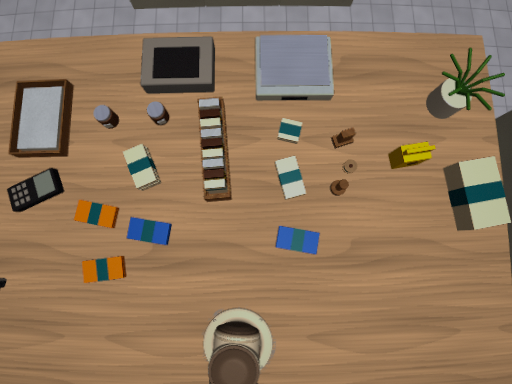

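The top view shows the pile at about (141,166), crate at (214,150), spare at (290,177), small square box at (290,130), oblong stamp at (343,138), round stamp at (339,187), spool at (350,166), carton at (411,154) and jars at (105,117) and (157,113). The look-alikes are blue at (149,231) and (297,240), and orange at (96,213) and (104,269). The two cream 120x64 items are the pile (left of the crate) and the spare (right of it).

```bash
cat > h.py <<'E'
import numpy as np,cv2
from bench import arm
def undist(uv,p):
    uv=np.atleast_2d(np.asarray(uv,float))
    D=np.array([p["k1"],0,0,0.])
    return cv2.undistortPoints(uv[:,None,:],np.array(p["mtx"],float),D)[:,0,:]
def onplane(uv,p,z):
    n=undist(uv,p);R=np.array(p["R"]);t=np.array(p["t"]).ravel()
    d=np.c_[n,np.ones(len(n))]@R; c=-R.T@t
    return c+d*((z-c[2])/d[:,2])[:,None]
def proj(X,p):
    X=np.atleast_2d(np.asarray(X,float))
    return cv2.projectPoints(X[:,None,:],cv2.Rodrigues(np.array(p["R"],float))[0],np.array(p["t"],float).ravel(),np.array(p["mtx"],float),np.array([p["k1"],0,0,0.]))[0][:,0,:]
def cloud(d,p):
    v,u=np.mgrid[:d.shape[0],:d.shape[1]]
    n=undist(np.c_[u.ravel(),v.ravel()],p)
    P=np.c_[n,np.ones(len(n))]*d.reshape(-1,1)
    X=(P-np.array(p["t"]).ravel())@np.array(p["R"])
    X[d.ravel()<=0]=np.nan
    return X.reshape(*d.shape,3)
E
python3 - <<'E'
from h import *
im=cv2.imread("pics/top0.png");d=np.load("top0.npy");p=arm.camera_params("top")
X=cloud(d,p)
for n,(u0,v0,u1,v1) in dict(pile=(118,138,168,196),spare=(268,150,312,206),small=(270,112,308,148),stamp=(325,118,362,155),round=(325,175,352,200),spool=(340,158,360,175),crate=(190,90,240,205),carton=(385,138,440,172),jarb=(90,98,122,132),jara=(144,96,172,128)).items():
    r=X[v0:v1,u0:u1].reshape(-1,3);r=r[np.isfinite(r[:,0])]
    h=np.percentile(r[:,2],98); 
    top=r[r[:,2]>max(h-8,10)]
    (c,s,a)=cv2.minAreaRect(top[:,:2].astype(np.float32))
    print(n,"top z",round(h,1),"floor",round(np.percentile(r[:,2],5),1),"rect",np.round(c,1),np.round(s,1),round(a,1),len(top))
cv2.imwrite("pics/crop1.png",np.hstack([cv2.resize(im[80:210,80:240],None,fx=2.5,fy=2.5),cv2.resize(im[80:210,260:420],None,fx=2.5,fy=2.5)]))
E
```

```text
pile top z 58.5 floor -3.2 rect [514.7 285.1] [123.   65.9] 23.0 876
spare top z 30.2 floor -3.5 rect [ 480.5 -160.3] [120.2  65.1] 14.8 859
small top z 30.4 floor -3.5 rect [ 626.6 -160.8] [63.4 64.5] 77.9 411
stamp top z 82.9 floor -3.9 rect [ 600.  -324.6] [21.9 43.8] 20.4 112
round top z 83.2 floor -3.4 rect [ 448.4 -304.1] [26.1 26. ] 16.6 77
spool top z 26.5 floor -3.4 rect [ 513.6 -342.3] [39.3 39.6] 76.5 140
crate top z 121.1 floor -3.1 rect [563.6  65.4] [254.5  56.4] 4.5 1406
carton top z 129.7 floor -3.7 rect [ 536.4 -512.8] [12.4 86.1] 9.5 138
jarb top z 77.8 floor -3.2 rect [673.6 401.7] [49.6 46.1] 45.8 205
jara top z 77.8 floor -3.2 rect [678.3 238.8] [48.9 49. ] 72.0 224
```

View pics/crop1.png

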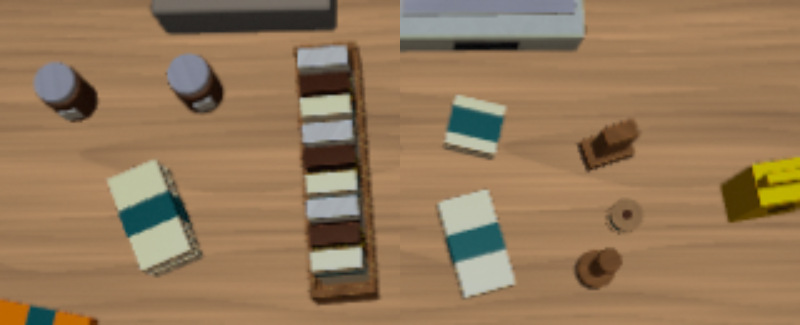

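The enlarged crop agrees. The pile of two is at crop (155,215), the long cream spare is at (476,243), and the square box above it at (475,125) is not wanted. The oblong flat-handled stamp is at (608,145) and the round one at (598,267). Depth sizes match the given ones: 120x65, 123x66 with its top at about 57, and a handle of 22x44 with its top at 83.

```bash
cat >> h.py <<'E'
from scipy.spatial.transform import Rotation as Ro
def delta(x,y,z,phi):
    s=arm.read_state();R=Ro.from_quat(s["ee_rot"]).as_matrix()
    d=R.T@(np.array([x,y,z])-s["position"])
    cur=np.degrees(np.arctan2(R[1,0],R[0,0])); sp=-((phi-cur+180)%360-180)
    print("t",round(s["clock"],2),"pos",np.round(s["position"],1),"phi",round(cur,2),"tilt",np.round(R[:2,2],4),"j",np.round(s["joints"],2),"F",np.round(s["contact_force"],1),"w",round(s["gripper_width"],1))
    print("-> tool shift",np.round(d,1),"spin",round(sp,2))
def snap(n,f):
    p=arm.camera_params(n);im,d=arm.get_image(n);cv2.imwrite(f"pics/{f}.png",im);np.save(f"{f}.npy",d);np.savez(f"{f}_p.npz",**{k:np.array(v) for k,v in p.items()});return im,d,p
E
python3 -c "
from h import *
delta(480.5,-160.3,340,14.8)"
```

```text
t 0.1 pos [214.1 587.  403.7] phi -20.05 tilt [-0.0006 -0.0019] j [ 1.48  0.39  0.01 -0.   -1.19 -0.26] F [ 0.4 -0.6 -0.6] w 85.2
-> tool shift [506.5 610.5  65. ] spin -34.85
```

```bash
python3 -m jog '[[[38,46,0,-4],[76,92,0,-8],[114,138,0,-12],[152,184,0,-16],[190,230,0,-20]]]' 85; python3 -c "
from h import *
delta(480.5,-160.3,340,14.8)"
```

```text
clock: 0.72
position: [313.9, 303.7, 404.0]
ee_rot: [1.0, 0.001, -0.0, 0.001]
contact_force: [-0.4, -0.0, 0.1]
gripper_width: 85.0
t 0.72 pos [313.9 303.7 404. ] phi 0.11 tilt [-0.0008 -0.0022] j [ 1.14  0.06 -0.42  0.   -1.09  0.43] F [-0.4 -0.   0.1] w 85.0
-> tool shift [165.8 464.2  64.9] spin -14.69
```

```bash
python3 -m jog '[[[20,56,8,-3],[40,112,16,-6],[60,168,24,-9],[80,224,32,-12],[100,280,40,-14.7]]]'; python3 -c "
from h import *
delta(480.5,-160.3,340,14.8)"
```

```text
clock: 1.35
position: [414.5, 21.9, 364.4]
ee_rot: [0.992, 0.13, -0.0, 0.001]
contact_force: [1.0, 1.1, 0.2]
gripper_width: 84.9
t 1.35 pos [414.5  21.9 364.4] phi 14.93 tilt [-0.0001 -0.0019] j [ 0.45  0.06 -0.53  0.   -0.98  1.38] F [1.  1.1 0.2] w 84.9
-> tool shift [ 16.8 193.1  24.8] spin 0.13
```

```bash
python3 -m jog '[[[4,50,6,0],[8,100,12,0],[12,145,18,0],[15,180,23,0],[16.8,193,24.8,0]]]'; python3 - <<'E'
from h import *
delta(480.5,-160.3,340,14.8)
im,d,p=snap("wrist","w1")
X=cloud(d,p)
print({k:np.round(v,3).tolist() for k,v in p.items()})
m=(X[...,2]>18)&(X[...,2]<45)&(np.hypot(X[...,0]-480,X[...,1]+160)<90)
r=X[m];print(len(r),np.percentile(r[:,2],[5,50,95]),cv2.minAreaRect(r[:,:2].astype(np.float32)))
E
```

```text
clock: 1.98
position: [480.6, -161.8, 339.0]
ee_rot: [0.992, 0.129, -0.001, 0.001]
contact_force: [-0.6, 0.3, 0.1]
gripper_width: 85.0
t 1.98 pos [ 480.6 -161.8  339. ] phi 14.78 tilt [-0.0019 -0.0017] j [-0.    0.25 -0.37  0.   -0.95  1.83] F [-0.6  0.3  0.1] w 85.0
-> tool shift [ 0.3 -1.4 -1. ] spin -0.02
{'mtx': [[337.242, 0.0, 255.107], [0.0, 337.242, 189.25], [0.0, 0.0, 1.0]], 'k1': 0.034, 'R': [[0.254, -0.967, 0.001], [-0.929, -0.244, 0.28], [-0.27, -0.072, -0.96]], 't': [-277.824, 387.751, 434.574]}
10229 [27.99832082 29.22861799 30.38302541] ((480.69915771484375, -159.95387268066406), (119.71479034423828, 64.7322006225586), 14.869587898254395)
```

View pics/w1.png

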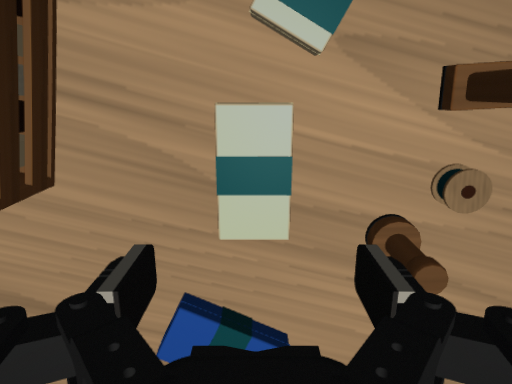

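The wrist view shows the spare centred at (254,172), clear on both jaw sides. It measures (480.7, -160.0) at 14.9°, 119.7x64.7, with its top at about 29, which agrees with the top view. Descending.

```bash
python3 -c "
from h import *
delta(480.7,-160,172,14.85)"; python3 -m jog '[[[0.3,-1.7,40,0],[0.3,-1.7,80,0],[0.3,-1.7,115,0],[0.3,-1.7,140,0],[0.3,-1.7,150,0]]]'; python3 -c "
from h import *
delta(480.7,-160,172,14.85)"
```

```text
t 2.02 pos [ 481.  -161.9  339. ] phi 14.8 tilt [-0.0016 -0.0021] j [-0.    0.25 -0.37  0.   -0.95  1.83] F [ 1.6 -0.6 -0.4] w 85.0
-> tool shift [  0.6  -2.2 167. ] spin -0.05
clock: 2.65
position: [480.1, -159.6, 188.0]
ee_rot: [0.992, 0.129, -0.002, 0.001]
contact_force: [0.7, 0.0, 0.5]
gripper_width: 85.1
t 2.65 pos [ 480.1 -159.6  188. ] phi 14.87 tilt [-0.0041 -0.0019] j [ 0.    0.46 -0.54  0.   -0.58  1.83] F [0.7 0.  0.5] w 85.1
-> tool shift [ 0.5  0.6 16. ] spin 0.02
```

```bash
python3 -m jog '[[[0.5,0,6,0],[0.5,0,11,0],[0.5,0,15,0],[0.5,0,16,0],[0.5,0,16,0]]]'; python3 -m jog '[[[0,0,0,0],[0,0,0,0],[0,0,0,0],[0,0,0,0],[0,0,0,0]]]' 40;  python3 -c "
from h import *
delta(480.7,-160,172,14.85)"
```

```text
clock: 3.28
position: [480.6, -159.5, 172.2]
ee_rot: [0.992, 0.129, -0.002, 0.001]
contact_force: [-1.0, 0.1, -0.1]
gripper_width: 84.6
clock: 3.9
position: [480.9, -159.6, 172.8]
ee_rot: [0.992, 0.13, -0.001, 0.001]
contact_force: [-0.5, 0.4, 5.6]
gripper_width: 62.9
t 3.9 pos [ 480.9 -159.6  172.8] phi 14.88 tilt [-0.0025 -0.0022] j [ 0.    0.49 -0.55  0.   -0.54  1.83] F [-0.5  0.4  5.6] w 62.9
-> tool shift [-0.3  0.3  0.9] spin 0.03
```

Gripped at 62.9 mm. Lifting and checking.

```bash
python3 -m jog '[[[0,0,-10,0],[0,0,-30,0],[0,0,-55,0],[0,0,-80,0],[0,0,-100,0]]]'; python3 -m jog '[[[0,0,-20,0],[0,0,-40,0],[0,0,-60,0],[0,0,-75,0],[0,0,-80,0]]]'; python3 - <<'E'
from h import *
delta(514.7,285.1,352,23)
im,d,p=snap("wrist","w2")
E
```

```text
clock: 4.53
position: [480.8, -159.3, 273.9]
ee_rot: [0.992, 0.129, -0.001, 0.001]
contact_force: [0.0, -0.3, -1.4]
gripper_width: 63.0
clock: 5.15
position: [480.9, -159.1, 354.8]
ee_rot: [0.992, 0.129, -0.001, 0.001]
contact_force: [-0.8, 0.2, -3.0]
gripper_width: 63.0
t 5.15 pos [ 480.9 -159.1  354.8] phi 14.86 tilt [-0.0009 -0.0017] j [ 0.    0.23 -0.35  0.   -0.99  1.83] F [-0.8  0.2 -3. ] w 63.0
-> tool shift [ 146.7 -420.7    2. ] spin -8.14
```

View pics/w2.png

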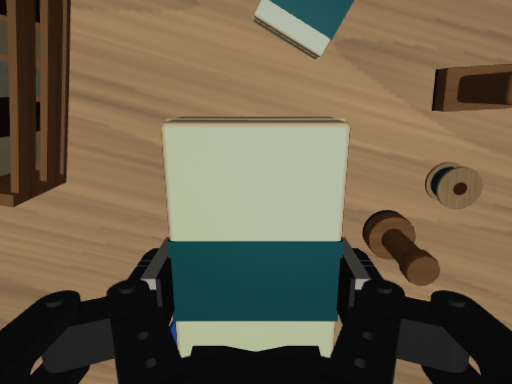

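The box hangs level between the pads, with the band at rows 240-321 and the far edge at row 120. Measuring its pose in the hand, then carrying it across.

```bash
python3 - <<'E'
from h import *
im=cv2.imread("pics/w2.png");d=np.load("w2.npy");p=dict(np.load("w2_p.npz"));s=arm.read_state()
R=Ro.from_quat(s["ee_rot"]).as_matrix();T=(cloud(d,p)-s["position"])@R   # tool frame
for v in (130,160,200,232): print(v,np.round(T[v,256],1))
# columns 200..310: band edges
g=im[:,:,2].astype(float)
for c in (220,256,290):
    col=g[:,c]; 
    e=[v for v in range(130,345) if (col[v]>120)!=(col[v+1]>120)]
    print(c,e,[np.round(T[v-3,c],1).tolist() for v in e])
m=(T[...,2]>120)&(T[...,2]<152)&(np.abs(T[...,1])<45)&(T[...,0]>18)&(T[...,0]<80)
m=cv2.morphologyEx(m.astype(np.uint8),cv2.MORPH_OPEN,np.ones((5,5)))>0
q=T[m];print("T box far half",len(q),q.min(0),q.max(0),np.median(q,0))
A=np.c_[q[:,:2],np.ones(len(q))];print("plane",np.linalg.lstsq(A,q[:,2],rcond=None)[0])
fe=[(r[:,1].mean(),r[:,0].max()) for lo in range(-28,28,7) for r in [q[(q[:,1]>lo)&(q[:,1]<lo+7)]]]
print(np.round(fe,1).tolist())
E
```

```text
130 [ 57.9  -0.8 143.2]
160 [ 47.7  -0.8 143.9]
200 [ 33.3  -0.8 143.7]
232 [ 20.7  -0.8 144.4]
220 [240, 320] [[18.7, -14.1, 144.6], [-13.7, -14.8, 142.1]]
256 [240, 320] [[18.8, -0.8, 144.2], [-14.8, -0.8, 143.5]]
290 [240, 320] [[19.4, 11.5, 142.9], [-14.8, 12.5, 143.5]]
T box far half 21370 [ 18.02440883 -33.46658626 141.33408697] [ 60.70231409  31.04274506 151.98132231] [ 41.17570223  -1.16995857 143.74607724]
plane [6.55053991e-03 1.18957051e-03 1.43521690e+02]
[[-24.5, 60.6], [-17.5, 60.6], [-10.5, 60.5], [-3.5, 60.5], [3.5, 60.5], [10.5, 60.5], [17.5, 60.5], [24.5, 60.4]]
```

```bash
python3 -m jog '[[[12,-35,0,-1],[28,-80,0,-3],[44,-125,0,-5],[60,-172,0,-7],[76,-218,0,-8.1]]]';  python3 -c "
from h import *
delta(514.7,285.1,352,23)"
```

```text
clock: 5.82
position: [498.1, 72.5, 353.5]
ee_rot: [0.98, 0.199, -0.002, 0.001]
contact_force: [1.1, 0.1, -1.2]
gripper_width: 63.0
t 5.83 pos [498.1  72.5 353.5] phi 23.0 tilt [-0.0027 -0.0024] j [ 0.47  0.23 -0.36  0.   -0.99  1.5 ] F [ 1.1  0.1 -1.2] w 63.0
-> tool shift [  98.3 -189.2    0.9] spin -0.0
```

```bash
python3 -m jog '[[[-6,-50,0,0],[-12,-100,0,0],[-18,-145,0,0],[-21,-178,0,0],[-22,-189,0,0]]]';  python3 - <<'E'
from h import *
delta(514.7,285.1,352,23)
im,d,p=snap("wrist","w3")
im,d,p=snap("top","t3")
E
```

```text
clock: 6.45
position: [403.1, 239.2, 352.6]
ee_rot: [0.98, 0.201, -0.002, 0.001]
contact_force: [-0.4, 0.2, -2.2]
gripper_width: 63.4
t 6.45 pos [403.1 239.2 352.6] phi 23.14 tilt [-0.0039 -0.0034] j [ 0.88  0.17 -0.44 -0.   -0.97  1.09] F [-0.4  0.2 -2.2] w 63.4
-> tool shift [120.7   1.6   0. ] spin 0.14
```

View pics/w3.png

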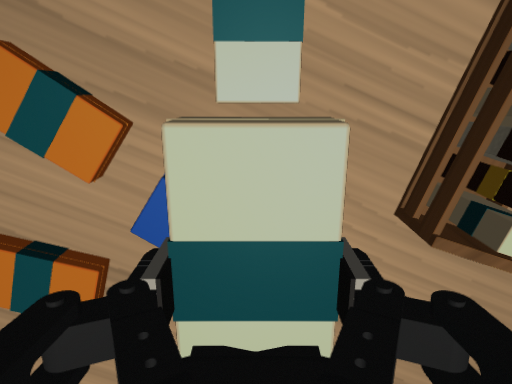

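View pics/t3.png

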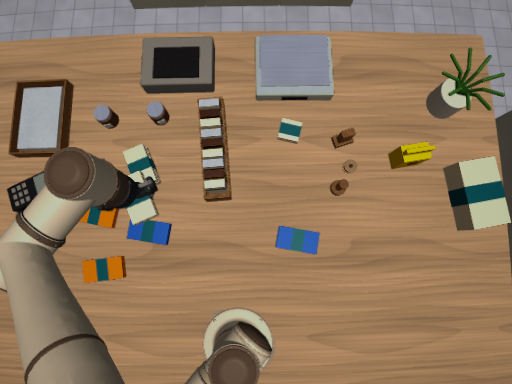

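The wrist view shows the near end of the pile at columns 214-302, near edge row 102 and band edge row 41, lined up with the held box at columns 165-348. Measuring the pile in the tool frame with the same camera.

```bash
python3 - <<'E'
from h import *
im=cv2.imread("pics/w3.png");d=np.load("w3.npy");p=dict(np.load("w3_p.npz"));s=arm.read_state()
R=Ro.from_quat(s["ee_rot"]).as_matrix();W=cloud(d,p);T=(W-s["position"])@R
m=(W[...,2]>46)&(W[...,2]<66);m[118:]=0
m[:, :180]=0;m[:,340:]=0
q=T[m];print(len(q),"z world pct",np.percentile(W[m][:,2],[5,50,95]))
xs=np.arange(65,120,5);rows=[]
for x in xs:
    r=q[np.abs(q[:,0]-x)<2.5]
    if len(r)>50: rows.append((x,r[:,1].min(),r[:,1].max()))
rows=np.array(rows);print(np.round(rows,1).tolist())
mid=(rows[:,1]+rows[:,2])/2;k=np.polyfit(rows[2:,0],mid[2:],1);print("axis slope deg",np.degrees(np.arctan(k[0])),"y at 120",np.polyval(k,120))
near=[q[np.abs(q[:,1]-y)<3][:,0].min() for y in range(-24,28,6)];print("near x",np.round(near,1))
g=im[:,:,2].astype(float)
for c in (240,256,275):
    e=[v for v in range(5,90) if (g[v,c]>120)!=(g[v+1,c]>120)];print(c,e,[np.round(T[v+2,c],1).tolist() for v in e])
# top plane rays onto z=56 for corner
# top image fresh start
im=cv2.imread("pics/top0.png");d=np.load("top0.npy");pt=arm.camera_params("top");X=cloud(d,pt)
mm=(X[...,2]>50)&(X[...,2]<64);mm[:,:115]=0;mm[:,172:]=0;mm[:138]=0;mm[198:]=0
print(cv2.minAreaRect(X[mm][:,:2].astype(np.float32)),np.median(X[mm],0))
E
```

```text
9123 z world pct [55.81207088 57.10531195 58.36120989]
[[65.0, -32.7, 31.5], [70.0, -32.5, 31.3], [75.0, -32.4, 31.9], [80.0, -32.1, 31.9], [85.0, -31.9, 31.5], [90.0, -32.6, 31.2], [95.0, -32.3, 31.9], [100.0, -32.2, 31.7], [105.0, -32.6, 32.0], [110.0, -32.3, 31.8], [115.0, -32.1, 32.2]]
axis slope deg 0.14947397617717068 y at 120 -0.17550545371899268
near x [62.4 61.4 61.6 61.6 61.6 61.6 61.6 61.6 61.6]
240 [40] [[104.1, -12.9, 294.2]]
256 [41] [[103.5, -1.4, 294.9]]
275 [41] [[103.6, 12.4, 295.5]]
((514.6820678710938, 285.0651550292969), (122.99829864501953, 65.92518615722656), 23.015527725219727) [514.26429481 285.14789829  55.70546465]
```

```bash
python3 -c "
from h import *
s=arm.read_state();R=Ro.from_quat(s['ee_rot']).as_matrix();print(s['position']+R@[121,0.9,0])"
python3 -m jog '[[[20,0.9,0,0],[50,0.9,5,0],[80,0.9,15,0],[108,0.9,30,0],[121,0.9,40,0]]]'; python3 -c "
from h import *
delta(514.6,285.6,228.8,23)"
```

```text
[515.29251386 285.06155328 352.21962061]
clock: 7.18
position: [516.6, 284.0, 310.6]
ee_rot: [0.98, 0.199, -0.003, 0.002]
contact_force: [0.0, -0.2, -2.0]
gripper_width: 63.0
t 7.17 pos [516.6 284.  310.6] phi 22.96 tilt [-0.0053 -0.0048] j [ 0.78  0.41 -0.21 -0.   -0.96  1.19] F [ 0.  -0.2 -2. ] w 63.0
-> tool shift [-0.7 -2.4 81.8] spin -0.04
```

```bash
python3 -m jog '[[[-0.5,-1,20,0],[-0.5,-1.5,40,0],[-0.5,-1.5,56,0],[-0.5,-1.6,67,0],[-0.5,-1.6,72,0]]]'; python3 - <<'E'
from h import *
delta(515.3,285.1,228.8,23.1)
im,d,p=snap("scene","s4");cv2.imwrite("pics/s4c.png",cv2.resize(im[120:240,270:430],None,fx=4,fy=4,interpolation=cv2.INTER_CUBIC))
E
```

```text
clock: 7.8
position: [515.1, 284.8, 238.1]
ee_rot: [0.98, 0.199, -0.003, 0.002]
contact_force: [1.4, -1.0, -2.2]
gripper_width: 63.1
t 7.8 pos [515.1 284.8 238.1] phi 22.95 tilt [-0.0057 -0.0053] j [ 0.78  0.49 -0.29 -0.   -0.8   1.19] F [ 1.4 -1.  -2.2] w 63.1
-> tool shift [ 0.4 -0.2  9.3] spin -0.15
```

View pics/s4c.png

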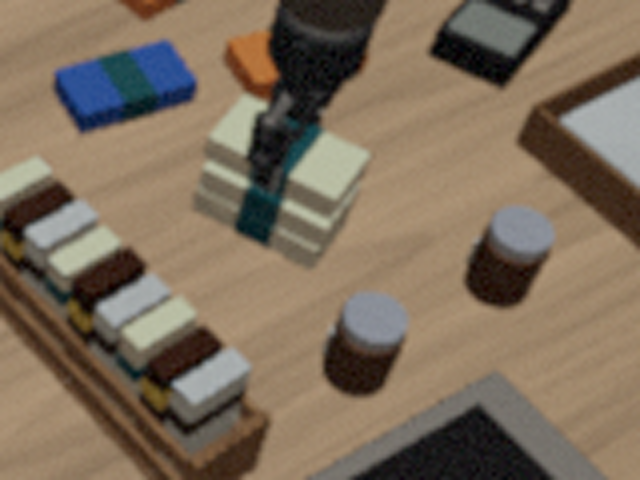

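The held box at (285,150) in the crop hangs just above and in line with the pile. Lowering gently.

```bash
python3 -m jog '[[[0.4,-0.2,2,0],[0.4,-0.2,4,0],[0.4,-0.2,6,0],[0.4,-0.2,7,0],[0.4,-0.2,8,0]]]'; python3 -c "
from h import *
delta(515.3,285.1,228.8,23.1)"
```

```text
clock: 8.48
position: [515.3, 285.1, 229.8]
ee_rot: [0.98, 0.199, -0.003, 0.002]
contact_force: [0.5, 0.5, -1.8]
gripper_width: 62.8
t 8.47 pos [515.3 285.1 229.8] phi 22.95 tilt [-0.0059 -0.0053] j [ 0.78  0.5  -0.29 -0.   -0.78  1.19] F [ 0.5  0.5 -1.8] w 62.8
-> tool shift [0. 0. 1.] spin -0.15
```

```bash
python3 -m jog '[[[0,0,0.5,0],[0,0,1,0],[0,0,1.2,0],[0,0,1.4,0],[0,0,1.5,0]]]'; python3 -c "
from h import *
delta(515.3,285.1,228.8,23.1)"
```

```text
clock: 9.1
position: [515.2, 285.1, 228.9]
ee_rot: [0.98, 0.199, -0.003, 0.002]
contact_force: [-3.3, -1.7, 4.6]
gripper_width: 62.9
t 9.1 pos [515.2 285.1 228.9] phi 22.96 tilt [-0.0057 -0.0052] j [ 0.78  0.5  -0.29 -0.   -0.78  1.19] F [-3.3 -1.7  4.6] w 62.9
-> tool shift [0.  0.  0.1] spin -0.14
```

Contact is felt: Fz went from -1.8 to 4.6. Releasing, then rising.

```bash
python3 -m jog '[[[0,0,0,0],[0,0,0,0],[0,0,0,0],[0,0,0,0],[0,0,0,0]]]' 85; python3 -m jog '[[[0,0,-8,0],[0,0,-25,0],[0,0,-50,0],[0,0,-80,0],[0,0,-115,0]]]';  python3 - <<'E'
from h import *
delta(600,-324.6,345,-69.6)
im,d,p=snap("wrist","w5");X=cloud(d,p)
m=(X[...,2]>74)&(X[...,2]<94)&(np.hypot(X[...,0]-515,X[...,1]-285)<85)
r=X[m];print(np.median(r,0),cv2.minAreaRect(r[:,:2].astype(np.float32)))
E
```

```text
clock: 9.72
position: [515.3, 285.1, 228.8]
ee_rot: [0.98, 0.199, -0.003, 0.002]
contact_force: [-0.5, 0.3, -0.4]
gripper_width: 84.7
clock: 10.35
position: [515.8, 285.6, 346.0]
ee_rot: [0.98, 0.199, -0.003, 0.002]
contact_force: [0.6, 0.3, -0.1]
gripper_width: 85.2
t 10.35 pos [515.8 285.6 346. ] phi 22.97 tilt [-0.005  -0.0048] j [ 0.78  0.37 -0.16 -0.   -1.04  1.19] F [ 0.6  0.3 -0.1] w 85.2
-> tool shift [-160.5  594.7    3.5] spin 92.57
[520.74080124 287.29048852  85.22183716] ((514.3985595703125, 285.33514404296875), (119.9233627319336, 64.6762924194336), 22.780309677124023)
```

View pics/w5.png

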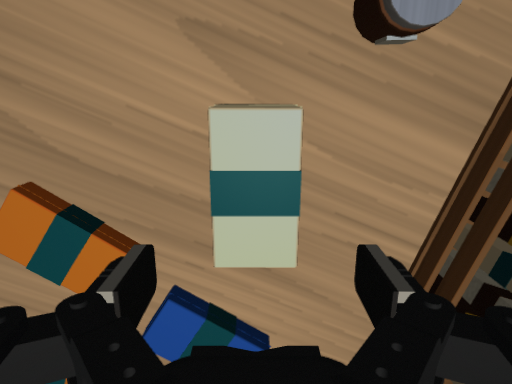

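The spare lies on the pile at image (255,187). It measures (514.4, 285.3) at 22.8°, top at about 84. Moving towards the stamp and checking the pile with the outside cameras on the way.

```bash
python3 -m jog '[[[-14,50,0,8],[-28,105,0,17],[-42,160,0,26],[-58,215,0,35],[-73,270,0,44]]]'; python3 -c "
from h import *
delta(600,-324.6,345,-69.6)"
```

```text
clock: 11.02
position: [555.4, 7.5, 353.5]
ee_rot: [0.983, -0.184, 0.003, -0.001]
contact_force: [0.5, 0.3, -0.2]
gripper_width: 84.5
t 11.03 pos [555.4   7.5 353.5] phi -21.22 tilt [0.0065 0.0013] j [ 0.31  0.31 -0.24  0.   -1.01  0.89] F [ 0.5  0.3 -0.2] w 84.5
-> tool shift [161.7 293.4   8.3] spin 48.38
```

```bash
python3 -m jog '[[[28,52,2,10],[58,106,4,20],[90,165,5,30],[120,218,6,39],[150,272,7,48]]]' 60; python3 -m jog '[[[0,0,0,0],[0,0,0,0],[0,0,0,0],[0,0,0,0],[0,0,0,0]]]'; python3 - <<'E'
from h import *
delta(600,-324.6,345,-69.6)
im,d,p=snap("wrist","w6");X=cloud(d,p)
for nm,lo,hi in (("handle",74,95),("foot",14,27)):
    m=(X[...,2]>lo)&(X[...,2]<hi)&(np.hypot(X[...,0]-600,X[...,1]+324)<45)
    r=X[m];print(nm,len(r),np.median(r,0),cv2.minAreaRect(r[:,:2].astype(np.float32)))
for n in ("scene","top"):
    im,d,p=snap(n,n[0]+"6"); X=cloud(d,p)
    m=(X[...,2]>75)&(X[...,2]<96)&(np.hypot(X[...,0]-515,X[...,1]-285)<85)
    r=X[m];print(n,len(r),np.median(r,0),cv2.minAreaRect(r[:,:2].astype(np.float32)))
a=cv2.imread("pics/s6.png")[140:200,300:380];b=cv2.imread("pics/t6.png")[130:205,105:185]
cv2.imwrite("pics/c6.png",np.hstack([cv2.resize(a,(400,300),interpolation=cv2.INTER_CUBIC),cv2.resize(b,(320,300),interpolation=cv2.INTER_CUBIC)]))
E
```

```text
clock: 11.65
position: [596.5, -300.1, 348.0]
ee_rot: [0.822, -0.57, 0.003, -0.003]
contact_force: [0.9, 0.1, 0.5]
gripper_width: 60.0
clock: 12.28
position: [596.7, -299.1, 348.4]
ee_rot: [0.822, -0.569, 0.004, -0.003]
contact_force: [0.2, 0.1, 0.2]
gripper_width: 59.9
t 12.28 pos [ 596.7 -299.1  348.4] phi -69.42 tilt [0.009  0.0005] j [-0.22  0.49  0.04 -0.   -1.11  0.58] F [0.2 0.1 0.2] w 59.9
-> tool shift [25.   5.9  3.4] spin 0.18
handle 1771 [ 599.73309983 -327.3979382    83.72644888] ((599.1943969726562, -326.0320129394531), (21.978443145751953, 41.79580307006836), 17.425743103027344)
foot 1045 [ 608.42136609 -342.10347042   20.96735922] ((599.0958862304688, -326.1128234863281), (35.973384857177734, 59.32054901123047), 17.34485626220703)
scene 554 [523.48391509 283.16855749  83.03612066] ((519.7677001953125, 285.0833740234375), (120.17093658447266, 67.9623031616211), 22.293441772460938)
top 948 [514.15204826 284.70810405  83.68442867] ((514.2557373046875, 285.7165222167969), (121.15338134765625, 66.67277526855469), 22.7491397857666)
```

View pics/w6.png

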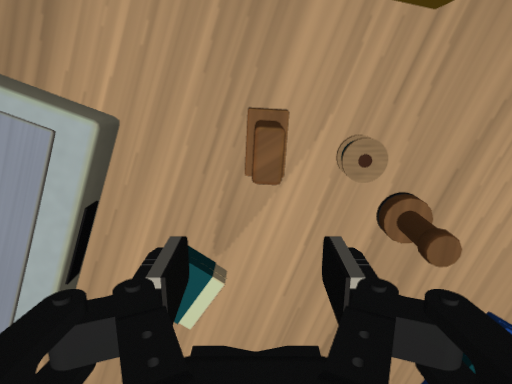

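View pics/c6.png

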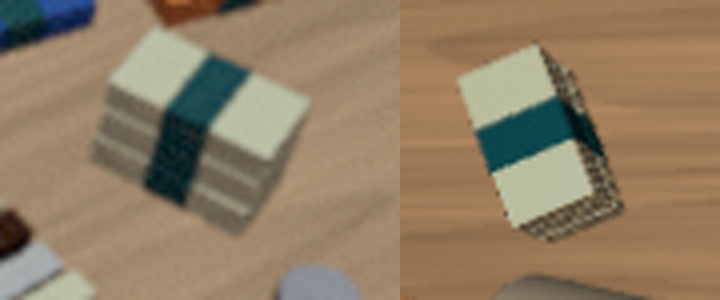

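The pile looks square from both outside views. The stamp is at w6 (268,145), upright with free space around it. Handle and foot both give (599.2, -326.1), long side at φ = -72.6°, with sizes 22x42 and 36x59. Moving over it and down.

```bash
python3 -c "
from h import *
delta(599.2,-326.1,270,-72.6)"; python3 -m jog '[[[6,1,0,0.8],[13,3,10,1.6],[20,4,30,2.4],[25,5,55,3.1],[26.3,5,78,3.2]]]'; python3 -c "
from h import *
delta(599.2,-326.1,210,-72.6)"
```

```text
t 12.43 pos [ 596.6 -299.7  348.1] phi -69.46 tilt [0.0088 0.0005] j [-0.22  0.49  0.04 -0.   -1.11  0.58] F [-0.6 -0.1  0. ] w 60.0
-> tool shift [25.5  7.5 78.1] spin 3.14
clock: 13.05
position: [601.3, -326.8, 267.2]
ee_rot: [0.805, -0.593, 0.002, -0.002]
contact_force: [-0.1, 0.6, 0.2]
gripper_width: 60.0
t 13.05 pos [ 601.3 -326.8  267.2] phi -72.76 tilt [0.0062 0.0015] j [-0.26  0.59 -0.   -0.   -0.97  0.57] F [-0.1  0.6  0.2] w 60.0
-> tool shift [-1.3  2.2 57.1] spin -0.16
```

```bash
python3 -m jog '[[[-1,3,15,-0.1],[-1,3,30,-0.1],[-1,3,44,-0.1],[-1,3,53,-0.1],[-1,3,57,-0.1]]]'; python3 -m jog '[[[0,0,0,0],[0,0,0,0],[0,0,0,0],[0,0,0,0],[0,0,0,0]]]' 10; python3 -c "
from h import *
delta(599.2,-326.1,210,-72.6)"
```

```text
clock: 13.68
position: [598.6, -326.5, 209.7]
ee_rot: [0.806, -0.592, 0.002, -0.002]
contact_force: [-0.2, -0.0, 0.2]
gripper_width: 59.5
clock: 14.3
position: [598.8, -326.6, 210.5]
ee_rot: [0.806, -0.592, 0.003, -0.003]
contact_force: [-0.3, 0.5, 4.0]
gripper_width: 21.3
t 14.3 pos [ 598.8 -326.6  210.5] phi -72.64 tilt [0.0073 0.001 ] j [-0.26  0.65 -0.06 -0.   -0.86  0.57] F [-0.3  0.5  4. ] w 21.3
-> tool shift [-0.4 -0.5  0.5] spin -0.04
```

```bash
python3 -m jog '[[[0,0,-10,0],[0,0,-30,0],[0,0,-55,0],[0,0,-85,0],[0,0,-110,0]]]'; python3 -m jog '[[[0,0,-20,0],[0,0,-40,0],[0,0,-58,0],[0,0,-68,0],[0,0,-72,0]]]'; python3 - <<'E'
from h import *
delta(514.4,285.3,390,22.8)
im,d,p=snap("wrist","w7")
s=arm.read_state();R=Ro.from_quat(s["ee_rot"]).as_matrix();T=(cloud(d,p)-s["position"])@R
for nm,lo,hi in (("handle",118,134),("foot",180,200)):
    m=(T[...,2]>lo)&(T[...,2]<hi)&(np.abs(T[...,0])<40)&(np.abs(T[...,1])<(14 if nm=="handle" else 30))
    r=T[m]
    if len(r): print(nm,len(r),np.median(r,0),r.min(0),r.max(0),cv2.minAreaRect(r[:,:2].astype(np.float32)))
E
```

```text
clock: 14.92
position: [597.8, -326.6, 321.5]
ee_rot: [0.806, -0.592, 0.003, -0.003]
contact_force: [-0.8, 0.1, -1.7]
gripper_width: 20.7
clock: 15.55
position: [597.1, -326.7, 393.7]
ee_rot: [0.806, -0.592, 0.002, -0.003]
contact_force: [0.1, -0.2, -1.2]
gripper_width: 21.5
t 15.55 pos [ 597.1 -326.7  393.7] phi -72.66 tilt [0.0073 0.0016] j [-0.26  0.49  0.14 -0.   -1.22  0.57] F [ 0.1 -0.2 -1.2] w 21.5
-> tool shift [-608.8 -103.4    4.1] spin -95.46
handle 7461 [ 4.88483445e+00 -3.57844975e-02  1.26957399e+02] [-17.86414279 -13.98795828 118.00728419] [ 21.09870261  13.95794162 133.99897346] ((1.6758689880371094, -0.12313461303710938), (38.8133659362793, 27.941091537475586), 0.680243730545044)
foot 2687 [ 22.06559057   0.51075046 189.74499477] [  0.20732984 -17.55799119 180.03590507] [ 29.77236493  18.58696753 199.98231157] ((15.058685302734375, 0.45586395263671875), (29.418474197387695, 36.136165618896484), 0.4615855813026428)
```

View pics/w7.png

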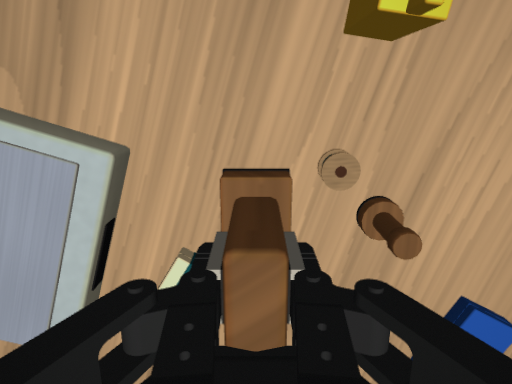

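The stamp is held upright, with the foot end at rows 172-240 and columns 220-291. In the tool frame the foot centre is about (-0.2, 0.5), it is square within 0.5°, and the face is 210 mm ahead. Carrying it across at about 180 mm clearance.

```bash
python3 -m jog '[[[-40,-7,0,-6],[-95,-16,0,-15],[-150,-26,0,-25],[-205,-35,0,-35],[-260,-44,0,-45]]]'; python3 -c "
from h import *
delta(514.4,285.3,390,22.8)"
```

```text
clock: 16.23
position: [561.0, -63.7, 393.1]
ee_rot: [0.972, -0.236, 0.003, -0.001]
contact_force: [0.6, 0.4, -1.3]
gripper_width: 21.4
t 16.23 pos [561.  -63.7 393.1] phi -27.34 tilt [0.006  0.0015] j [ 0.17  0.29 -0.16 -0.   -1.11  0.92] F [ 0.6  0.4 -1.3] w 21.4
-> tool shift [-201.7 -288.6    3.4] spin -50.14
```

```bash
python3 -m jog '[[[-35,-50,0,-10],[-72,-103,0,-20],[-108,-154,0,-30],[-140,-200,0,-40],[-170,-243,0,-49]]]'; python3 -c "
from h import *
delta(514.4,285.3,390,22.8)"
```

```text
clock: 16.85
position: [520.8, 232.2, 392.7]
ee_rot: [0.982, 0.191, 0.002, 0.0]
contact_force: [0.9, -0.5, -1.4]
gripper_width: 21.9
t 16.85 pos [520.8 232.2 392.7] phi 22.01 tilt [0.0049 0.0009] j [ 0.7   0.3  -0.15  0.   -1.12  1.25] F [ 0.9 -0.5 -1.4] w 21.9
-> tool shift [ 13.9 -51.6   2.7] spin -0.79
```

```bash
python3 -m jog '[[[4,-15,0,-0.3],[8,-30,5,-0.6],[12,-42,15,-0.8],[13.6,-50,28,-0.8],[13.9,-51.6,40,-0.8]]]'; python3 -m jog '[[[0,0,10,0],[0,0,20,0],[0,0,28,0],[0,0,33,0],[0,0,35,0]]]'; python3 - <<'E'
from h import *
im,d,p=snap("wrist","w8")
s=arm.read_state();R=Ro.from_quat(s["ee_rot"]).as_matrix();W=cloud(d,p)
print("face",s["position"]+R@[-0.2,0.5,210])
delta(514.4,285.3,306,22.8)
m=(W[...,2]>74)&(W[...,2]<94)&(np.hypot(W[...,0]-515,W[...,1]-285)<85)
r=W[m];print(np.median(r,0),cv2.minAreaRect(r[:,:2].astype(np.float32)))
E
```

```text
clock: 17.48
position: [514.5, 285.1, 351.2]
ee_rot: [0.98, 0.197, 0.002, 0.0]
contact_force: [-0.4, 0.1, -1.9]
gripper_width: 21.5
clock: 18.1
position: [514.7, 285.0, 316.0]
ee_rot: [0.98, 0.197, 0.002, 0.0]
contact_force: [0.2, 0.4, -1.5]
gripper_width: 21.4
face [515.42971632 284.48458457 105.9712815 ]
t 18.15 pos [514.7 285.1 316. ] phi 22.77 tilt [ 0.0036 -0.0002] j [ 0.78  0.4  -0.21  0.   -0.96  1.18] F [ 0.   0.6 -3.1] w 21.9
-> tool shift [-0.2 -0.3 10. ] spin -0.03
[549.19129296 302.37779662  85.1347078 ] ((531.7350463867188, 292.8197937011719), (82.46404266357422, 64.84593200683594), 22.946130752563477)
```

View pics/w8.png

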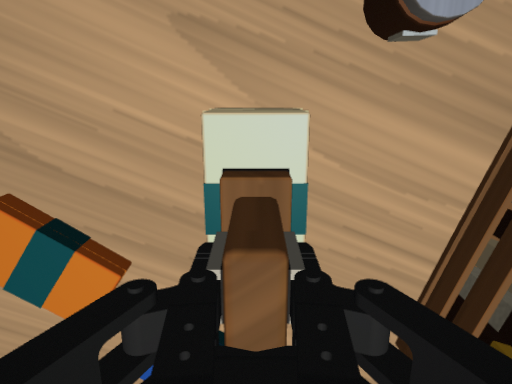

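The stamp is centred over the top box: foot columns 220-291 on box columns 203-308, aligned. The face is about 22 mm above it. Lowering 11 mm with a 1 mm trim.

```bash
python3 -m jog '[[[-0.3,-0.5,3,0],[-0.6,-1,6,0],[-0.6,-1,9,0],[-0.6,-1,10.5,0],[-0.6,-1,11,0]]]'; python3 -m jog '[[[0,0,0,0],[0,0,0,0],[0,0,0,0],[0,0,0,0],[0,0,0,0]]]'; python3 - <<'E'
from h import *
for n in ("scene","top","wrist"): im,d,p=snap(n,n[0]+"9")
s=arm.read_state();R=Ro.from_quat(s["ee_rot"]).as_matrix()
print("face",s["position"]+R@[-0.2,0.5,210.5],s["joint_vel"].round(4));delta(514.4,285.3,305,22.8)
X=cloud(np.load("t9.npy"),arm.camera_params("top"))
im=cv2.imread("pics/t9.png")
a=cv2.imread("pics/s9.png")[130:205,290:390];b=im[130:205,105:185]
cv2.imwrite("pics/c9.png",np.hstack([cv2.resize(a,(400,300),interpolation=cv2.INTER_CUBIC),cv2.resize(b,(320,300),interpolation=cv2.INTER_CUBIC)]))
X=cloud(np.load("s9.npy"),arm.camera_params("scene"));
m=(X[...,2]>78)&(X[...,2]<89)&(np.hypot(X[...,0]-515,X[...,1]-285)<75);r=X[m];print(len(r),cv2.minAreaRect(r[:,:2].astype(np.float32)))
E
```

```text
clock: 18.77
position: [513.8, 285.7, 304.8]
ee_rot: [0.98, 0.197, 0.002, 0.001]
contact_force: [-0.3, 0.6, -1.9]
gripper_width: 21.2
clock: 19.4
position: [513.8, 285.7, 304.9]
ee_rot: [0.98, 0.197, 0.002, 0.0]
contact_force: [0.1, 0.3, -1.4]
gripper_width: 21.3
face [514.52552251 285.14938383  94.35451059] [ 0.      0.0002 -0.0013 -0.0011  0.0017  0.0004]
t 19.55 pos [513.8 285.7 304.9] phi 22.76 tilt [ 0.0036 -0.0003] j [ 0.78  0.41 -0.22  0.   -0.93  1.18] F [-0.2 -0.2 -1.5] w 21.0
-> tool shift [ 0.4  0.7 -0.1] spin -0.04
373 ((520.1695556640625, 283.9150390625), (120.13770294189453, 66.5455093383789), 21.755996704101562)
```

View pics/c9.png

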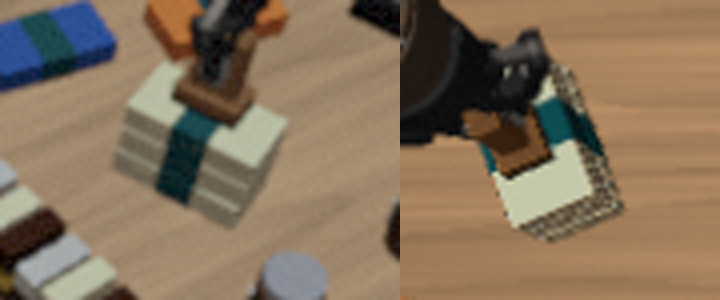

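View pics/w9.png

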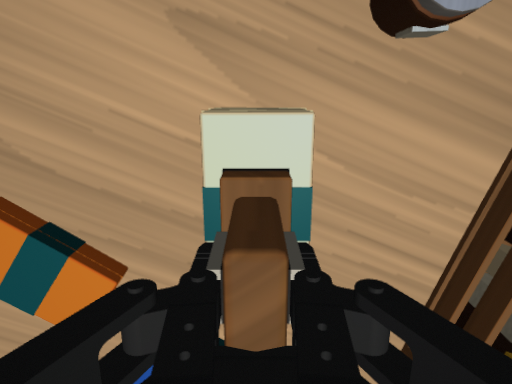

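The scene depth puts the box 5 mm off from the other two cameras. I'll check whether that is a bias of that camera, using the first pictures, and compare stamp against box within the same views.

```bash
python3 - <<'E'
from h import *
ps=arm.camera_params("scene")
def rect(f,p,c,lo,hi,rad):
    X=cloud(np.load(f),p);m=(X[...,2]>lo)&(X[...,2]<hi)&(np.hypot(X[...,0]-c[0],X[...,1]-c[1])<rad);r=X[m];q=cv2.minAreaRect(r[:,:2].astype(np.float32));print(f,len(r),np.round(q[0],1),np.round(q[1],1),round(q[2],1))
rect("scene0.npy",ps,(515,285),47,66,85)
rect("scene0.npy",ps,(480,-160),18,40,85)
rect("s6.npy",ps,(515,285),75,96,85)
# wrist: same-frame comparison foot vs box
s=arm.read_state();R=Ro.from_quat(s["ee_rot"]).as_matrix();T=(cloud(np.load("w9.npy"),dict(np.load("w9_p.npz")))-s["position"])@R
b=T[(T[...,2]>215)&(T[...,2]<228)&(np.abs(T[...,1])<45)&(T[...,0]>32)&(T[...,0]<75)]
f=T[(T[...,2]>184)&(T[...,2]<196)&(np.abs(T[...,1])<25)&(T[...,0]>15)&(T[...,0]<45)]
for n,q in (("box",b),("foot",f)): print(n,len(q),"far x",round(np.percentile(q[:,0],99.5),1),"y",np.round([q[:,1].min(),q[:,1].max()],1),"z",round(np.median(q[:,2]),1))
E
```

```text
scene0.npy 542 [519.7 285. ] [120.1  69.6] 22.2
scene0.npy 689 [ 483.9 -161.8] [121.1  65.3] 14.6
s6.npy 554 [519.8 285.1] [120.2  68. ] 22.3
box 5655 far x 59.6 y [-32.3  32.2] z 220.0
foot 1983 far x 30.7 y [-18.7  17.3] z 189.6
```

The scene camera reads the untouched pile at the same offset (519.7, against 519.8 now), so that is its own bias. In the wrist view the foot centre is within 1 mm of the box centre and the gap is about 10 mm. Handing in.

```bash
python3 -c "
from bench import arm
print(arm.job_done(), arm.read_state()['clock'])"
```

```text
the job is handed in; nothing more can be done
the job is handed in; nothing more can be done
```

The spare chocolate box is on top of the pile, and the oblong stamp is held about 1 cm above its middle, ready for you to check. I handed the job in at about 20 s of the 64 s allowed; no verdict was reported.

- **Pile:** contact showed as a force change of about 6 N when the box was set down. The top box's centre measured within about 1 mm of where the middle box stood, and its angle within 0.3°. I did not measure the lowest box on its own, but the pile looked square in the scene and top pictures.
- **Stamp:** the foot is within about 1 mm of the box centre in the wrist view and along the box's long side to within about 0.5°. The tool holding it leans 0.004 rad. The gap is about 10 mm, the stamp is not touching, and the arm was still.
- **Crate and other objects:** every crossing was planned well above the crate, and no unexpected forces showed in the readings taken after each move. I did not re-measure the other objects at the end.
- **Disagreement:** the scene camera placed the pile about 5 mm farther out in x than the other two cameras. It showed the same offset before anything was moved, so I treated it as that camera's own bias.

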